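# Show a perfume flacon at the counter lamp

## Task

Before you turn to the customer, secure the showcase: swing its hasp over until it lies flat with the staple through its slot. Then pick up the small rectangular perfume flacon by its two narrow frosted sides only (nothing of the gripper on the clear broad faces or the cap) and hold it upright in the light, about 10 cm in front of the lamp's lit panel and centred on it, with a clear broad face squarely towards the panel. Finish while still holding it there, and leave the lamp and everything else on the counter where it stands.

Things in the scene. Friction and masses are not known exactly. Their poses are not given: they have to be found in the camera images.
- hasp (a joint): angle of the hasp's swinging strap on the showcase top: 0 = lying flat on the deck, staple through its slot (closed), pi/2 = upright, more = leaning back over the glass lid (end stop 2.9). Starts at 1.75 to 2.3. The hinge is stiff: the strap stays wherever it is left; about 0.5 N at its end moves it.
- hasp_hinge (a point): middle of the hasp's hinge pin (along the showcase's y), 4 mm above the showcase top. The steel strap is 78 mm long, 34 wide, 3 thick; at angle q its end is 78*cos(q) mm towards the showcase's own -x and 78*sin(q) mm above this point. Its slot (24 x 10 mm) lies 36 to 60 mm from the pin. Towards +x a fixed 3 mm leaf lies on the lid up to 34 mm away, then flat lid 4 mm below the pin.
- hasp_end (a point): free end of the hasp's strap, at the curled lip (6 mm thick, 34 mm wide), 78 mm from the pin; moves with the strap
- staple (a point): top of the fixed steel staple on the deck, a loop of 5 mm wire 17 mm long (along the showcase's x) and 17.5 mm tall, 48 mm from the hinge pin towards -x; closed, it sticks 13.5 mm up through the strap's slot
- showcase: fixed showcase, glass in an aluminium frame, 260 x 260 mm, 150 mm tall; origin at the centre of its underside, x away from the robot side, z up. Its flat top is a white deck along the -x side, then the shut glass lid. The hasp sits midway along y, its pin 50 mm from the centre towards -x; closed, its lip ends about at the deck's edge.
- flacon: rectangular glass perfume flacon, 40 mm (x) x 28 mm (y), body 62 mm tall, black round cap (18 mm wide) to 82 mm; about 110 g. Origin at the centre of its underside, z up. Narrow sides (at x = +-20 mm, 28 mm wide) frosted, 1.5 mm proud of the clear polished broad faces (y = +-12.5 mm). Symmetric under a half turn. Stands on a 3 mm felt pad, among two round flacons.
- flacon_mid (a point): centre of the flacon's glass body, 31 mm above its underside; axes as the flacon's. Of the flacon's solid parts flacon_c0 and flacon_c1 are the frosted sides, flacon_c2 the clear glass between them, flacon_c3 the neck and flacon_c4 the cap
- lamp: loose white LED counter lamp, 1 kg: round base 116 mm wide, 18 mm high, thin neck, upright flat oval head (92 mm wide, 138 tall, 14 thick, centre 205 mm above the counter, top at 274 mm) above the base's middle. Origin at the centre of its underside; its own x points horizontally out of the lit panel, the way it shines
- lamp_light (a point): centre of the lit front face of the lamp's head (lit panel 76 mm wide, 122 mm tall), 205 mm above the counter; x points out of the panel along the light, z up
- round_flacon: round pear-shaped clear glass flacon, 46 mm diameter, 80 mm tall, black cap; leave alone. Origin under its centre
- tall_flacon: slim round amber flacon, 29 mm diameter, 93 mm tall, steel cap; leave alone. Origin under its centre
- tape_roll: roll of clear tape lying flat on the felt pad, 72 mm diameter, 18 mm tall; leave alone. Origin under its centre
- calculator: black desk calculator, 150 x 105 x 20 mm, beyond the pad; leave alone. Origin under its centre
- pen_cup: grey pen cup, 72 mm diameter, 90 mm tall, pens to 140 mm; leave alone. Origin under its centre
- tin: tin, 72 mm diameter, 75 mm tall; leave alone. Origin under its centre

How it is judged:
By the outcome, as a careful person would: the job done as asked, in the order asked, and still so for the second after the job is handed in, while the arm keeps its last pose, push and grip.
It also fails if it takes over 50 s, if anything falls off the work surface, if the arm or the gripper's body presses on something with over 40 N, if the wrist force passes 120 N, or if a joint passes its speed limit or range.

## Robot

A 6-joint arm with a two-finger parallel gripper is mounted at the origin on the work surface. World frame = base frame: x ahead of the robot, y to its left, z up, the work surface at z = 0. Lengths are in mm, angles in rad, forces in N, time in s.
With the tool pointing down it reaches from about 275 to 825 mm from the base axis. Payload 5.2 kg.
Tool frame: the origin (TCP) lies at the very end of the fingers, on their centre line; the grasp point (between the pads) lies 19 mm behind it; z points along the fingers, y is the direction in which the jaws open and shut (so a half turn about z gives the same grasp; the last joint's range is limited). The gripper opens to 93 mm and grips with 3 to 60 N. Pads are 15 mm wide; open, the fingers measure 128 mm over their backs; the gripper's body (75 mm by 188 mm) begins 65 mm behind the grasp point.
Start: joints at [-1.482, 0.259, 1.535, -0, 1.348, -0.203], TCP at [158.243, -526.749, 218.653] pointing down, gripper open.
Joint ranges: [-3.14, 3.14], [-0.91, 2.08], [0.19, 2.58], [-1.22, 4.36], [0.22, 2.71], [-3.12, 3.12]. Speed limits (rad/s): [2.57, 2.57, 3.14, 3.14, 3.14, 3.14].

## Interface

Orientations are given as [roll, pitch, yaw] about the fixed x, y, z axes, in that order (R = Rz(yaw) Ry(pitch) Rx(roll)).
In Python, from bench import robot gives the robot as it stands. The module is installed in compiled form; this text tells all that it offers. Calls block until the motion is done:
- robot.move_ptp(position, orientation): joint-space move of the TCP to a pose.
- robot.move_linear(position, ori=None, speed=150, f_stop=None): straight line of the TCP; ori=None keeps the orientation; speed is the mean speed in mm/s. With f_stop (N) it stops when the force on the tool has changed by that much, and returns True; else False.
- robot.move_j(angles): joint-space move.
- robot.move_gripper(opening): opening from 0.0 (shut) to 1.0 (fully open); the grip force is fixed at half the most; returns when the fingers have stopped.
- robot.sleep(seconds).
- robot.inverse_kinematics(position, orientation): joint angles nearest the present ones, or None.
- robot.get_image(name): name is "scene" or "top" or "wrist"; returns a dict with "img" (420x560x3 uint8, blue, green, red), "fovy" (degrees; the focal length in pixels is half the picture's height over the tangent of half this angle, whatever the lens; pixels are square), "cx", "cy" (the principal point, pixels), "eye" and "orientation" of the camera in the world. Camera axes: x right, y down, z forward; pixel columns grow to the right and rows downward; lengths in mm; the calibration is good to about 2 mm. A picture is of the moment at which its call begins. There is no depth.
A pose or a line that the arm cannot do raises robot.MotionError and nothing moves.
- robot.hand_in(): hands the job in, once; it reports no verdict.
Readings, each from a call of its own:
- robot.current_t(): time.
- robot.current_qpos(): joint angles.
- robot.current_joint_vel(): joint speeds.
- robot.current_joint_efforts(): joint torques, N m.
- robot.current_tcp_pos(): TCP position.
- robot.current_eef_rot(): TCP orientation.
- robot.current_contact_force(): force on the tool from outside, world axes, zero at the start.
- robot.current_ft_torque(): the same for the moment, N m.
- robot.current_gripper_width(): opening from 0.0 (shut) to 1.0 (fully open).
Only numpy, scipy, OpenCV 4.12 (cv2) and the standard library are available. Lean on these libraries where they do the work, as an engineer would, in place of code of your own. Each camera call takes 0.05 s, during which the arm holds its last target.

## Working session

There is one attempt and no reset: what is moved stays moved. The work goes in short steps, each a Python script; the robot and the scene stay as the last script left them, time stands still between calls to the robot, and variables do not carry over. Pictures are saved under pics/ and viewed, and the job is handed in when it is done.

```bash
mkdir -p pics; cat > h.py <<'E'
import numpy as np, cv2, json
from scipy.spatial.transform import Rotation as R
from bench import robot
def snap(n,tag):
    d=robot.get_image(n); cv2.imwrite(f'pics/{tag}.png',d['img'])
    m={k:(np.array(v).tolist() if not isinstance(v,(int,float)) else v) for k,v in d.items() if k!='img'}
    json.dump(m,open(f'pics/{tag}.json','w')); return d
def rot(o):
    o=np.array(o,float)
    if o.shape==(3,3): return o
    if o.shape==(4,): raise Exception('quat')
    return R.from_euler('xyz',o).as_matrix()
def cam(tag):
    m=json.load(open(f'pics/{tag}.json')); f=210/np.tan(np.radians(m['fovy'])/2)
    return f,m['cx'],m['cy'],np.array(m['eye']),rot(m['orientation'])
def ray(tag,u,v):
    f,cx,cy,e,Rm=cam(tag); d=Rm@np.array([(u-cx)/f,(v-cy)/f,1]); return e,d/np.linalg.norm(d)
def onz(tag,u,v,z):
    e,d=ray(tag,u,v); return e+d*(z-e[2])/d[2]
def proj(tag,P):
    f,cx,cy,e,Rm=cam(tag); p=Rm.T@(np.array(P)-e); return np.array([cx+f*p[0]/p[2],cy+f*p[1]/p[2]])
def tri(l):
    A=np.zeros((3,3));b=np.zeros(3);rs=[ray(*x) for x in l]
    for e,d in rs:
        M=np.eye(3)-np.outer(d,d);A+=M;b+=M@e
    p=np.linalg.solve(A,b); return p,[np.linalg.norm((np.eye(3)-np.outer(d,d))@(p-e)) for e,d in rs]
E
python3 - <<'E'
from h import *
for n in ['scene','top','wrist']:
    d=snap(n,n+'0'); print(n,d['fovy'],d['cx'],d['cy'],d['eye'],d['orientation'])
print(robot.current_eef_rot(),robot.current_t())
E
```

```text
scene 56.55457869806253 281.07711112146006 206.98234248634324 [ 951.03358737 -497.17407101  772.32717874] [-2.3743298   0.00356427  0.65934111]
top 53.56986180028939 277.12596472711664 204.95563316797396 [ 361.58928859  -22.99974755 1248.55212583] [-2.93841684e+00  2.22118804e-03 -1.62453208e+00]
wrist 63.78165944417306 277.3397360467094 215.58896243809508 [ 234.72069309 -503.62583767  383.72660281] [ 2.85084347e+00  1.72860534e-03 -1.28031648e+00]
[-3.14021443e+00 -2.58210514e-04  2.91783951e-01] 0.15
```

View pics/scene0.png

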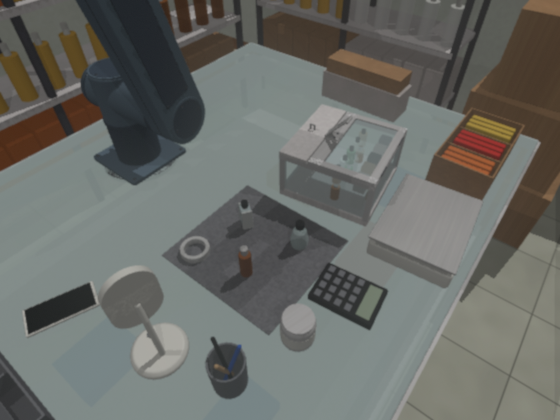

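View pics/top0.png

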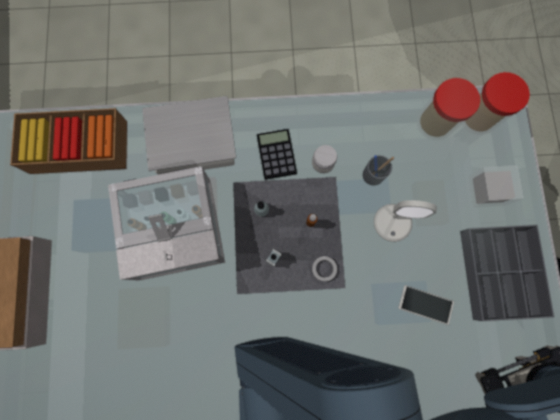

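View pics/wrist0.png

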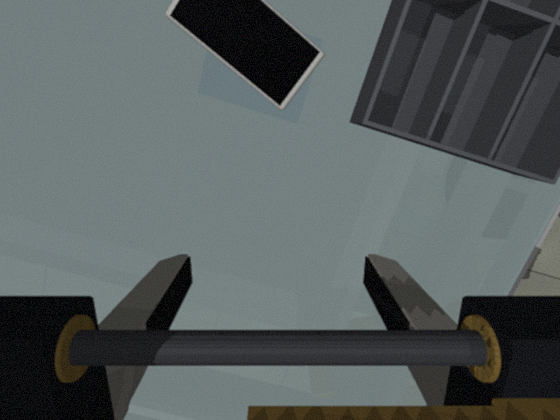

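The scene view shows the showcase around (345,160), the flacon around (246,213) and the lamp around (130,295)/(160,350). In the top view, the showcase is at (165,222), the flacon at (274,257) and the lamp at (400,215). I'll zoom in on these.

```bash
python3 - <<'E'
import cv2,numpy as np
s=cv2.imread('pics/scene0.png');t=cv2.imread('pics/top0.png')
def z(i,u,v,w,h,k):
    c=cv2.resize(i[v:v+h,u:u+w],None,fx=k,fy=k,interpolation=cv2.INTER_CUBIC); 
    c=np.clip(c.astype(float)*1.4,0,255).astype(np.uint8)
    for j in range(0,w,10): cv2.putText(c,str(u+j),(j*k,8),0,.3,(0,255,255)) ; cv2.line(c,(j*k,10),(j*k,14),(0,255,255))
    for j in range(0,h,10): cv2.putText(c,str(v+j),(0,j*k+4),0,.3,(0,255,255))
    return c
cv2.imwrite('pics/z1.png',z(s,270,95,140,120,5)); cv2.imwrite('pics/z2.png',z(t,100,160,130,120,5))
cv2.imwrite('pics/z3.png',np.hstack([z(s,225,190,60,100,6),z(t,240,190,60,100,6)]))
cv2.imwrite('pics/z4.png',np.hstack([z(s,90,255,110,130,4),z(t,360,180,90,130,4)]))
E
```

```text
(no output)
```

View pics/z1.png

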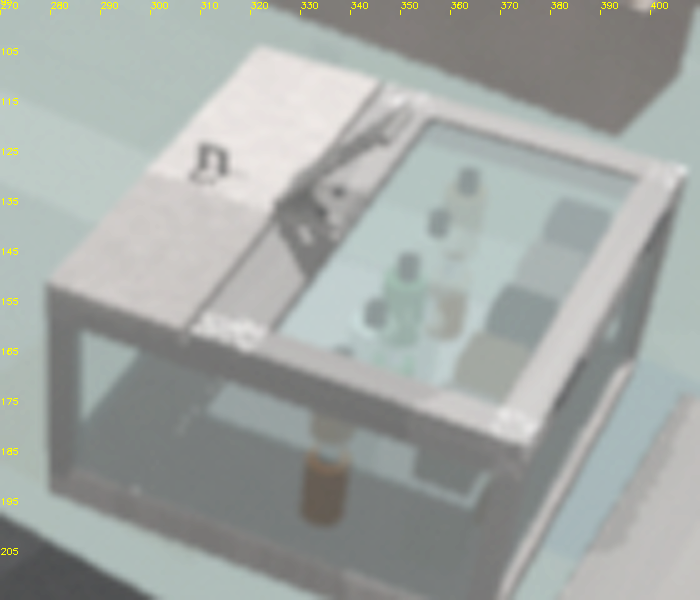

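View pics/z2.png

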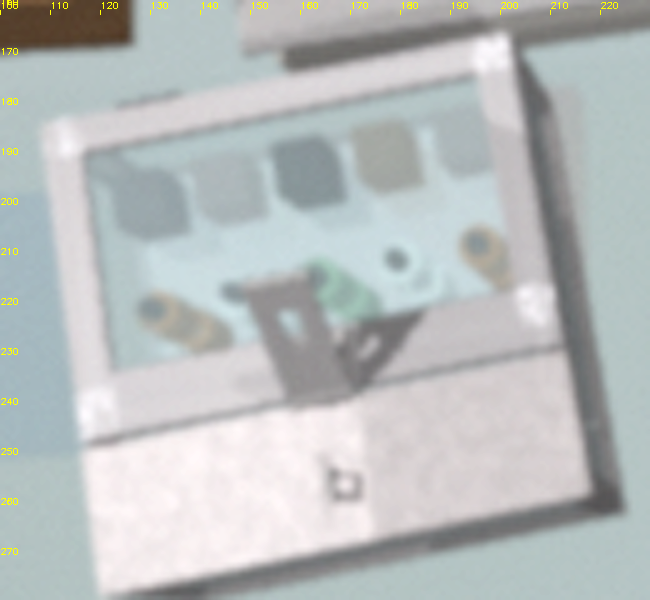

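View pics/z3.png

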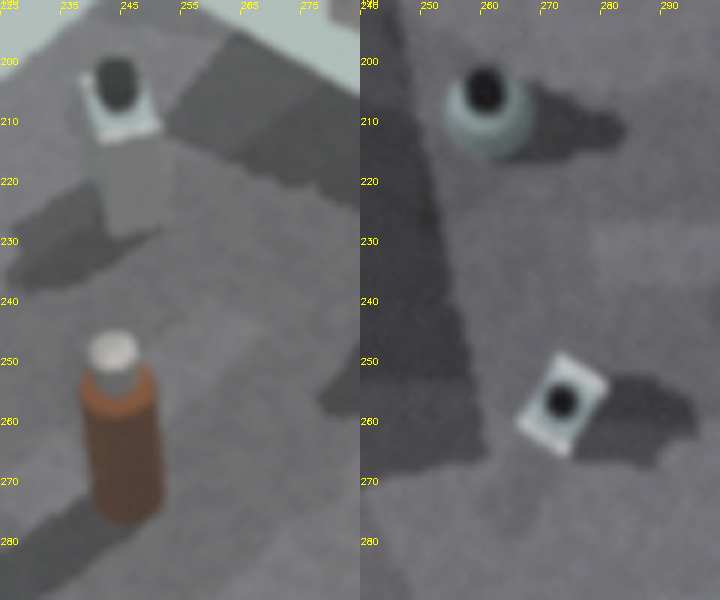

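View pics/z4.png

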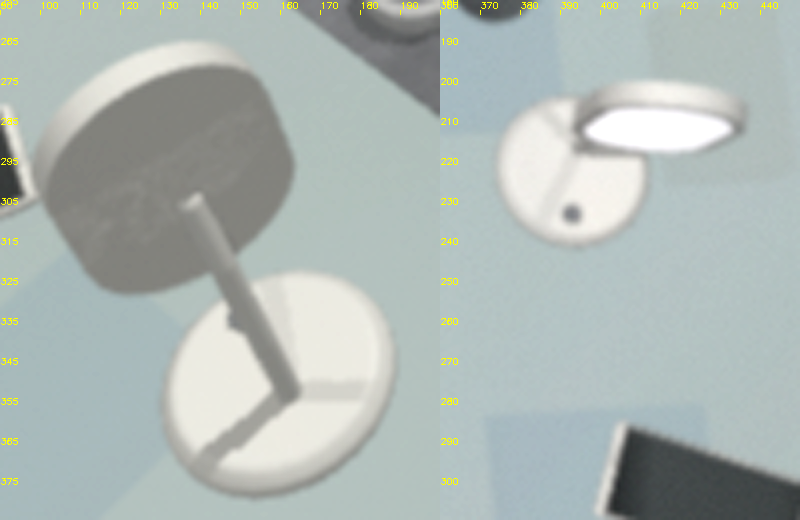

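Top view: deck corners near (120,279) and (218,259). The hasp leans back over the lid with its end near (155,217), and the staple is at (169,257). The flacon's frosted sides are at the upper-right and lower-left of its top outline. The lamp's lit face points roughly towards the robot. Next I'll fit the poses.

```bash
cat > fit.py <<'E'
from h import *
from scipy.optimize import least_squares
def fit(obs,x0):
    # obs: (tag,u,v,local xyz) ; x=(x,y,yaw)
    def P(x,l): c,s=np.cos(x[2]),np.sin(x[2]); return np.array([x[0]+c*l[0]-s*l[1],x[1]+s*l[0]+c*l[1],l[2]])
    f=lambda x:np.concatenate([proj(t,P(x,l))-[u,v] for t,u,v,l in obs])
    r=least_squares(f,x0,x_scale=[100,100,1]); return r.x,r.fun.reshape(-1,2),lambda l:P(r.x,l)
E
python3 - <<'E'
from fit import *
np.set_printoptions(precision=2,suppress=True)
sc=[('top0',108,185,(130,130,150)),('top0',201,167,(130,-130,150)),('top0',218.4,259,(-130,-130,150)),('top0',120,279.4,(-130,130,150)),
('scene0',322,104,(-130,130,150)),('scene0',279.6,152.4,(-130,-130,150)),('scene0',407,129.4,(130,130,150)),('scene0',375,183,(130,-130,150))]
x,r,P=fit(sc,[450,250,0.2]); print('case',x);print(r)
print('hinge',P((-50,0,154)),proj('top0',P((-50,0,154))),proj('scene0',P((-50,0,154))),'staple',proj('top0',P((-98,0,168))),proj('scene0',P((-98,0,168))))
for q in (1.75,1.9,2.05,2.2,2.3):
    p=P((-50-78*np.cos(q),0,154+78*np.sin(q))); print(q,p,proj('top0',p),proj('scene0',p))
fl=[('top0',273,248.7),('top0',281.3,254.7),('top0',275,266.2),('top0',266.2,260.7)]
Q=[onz(*a,65) for a in fl]; print('flacon corners',Q, 'cap',onz('top0',273.7,256.7,85),'c',np.mean(Q,0))
d=(Q[0]+Q[1]-Q[2]-Q[3])/2; print('dir',d,np.arctan2(d[1],d[0]))
print('scene corners',onz('scene0',242,213.3,65),onz('scene0',252,211.2,65),onz('scene0',238.3,203.3,65))
print('lampbase',onz('top0',393,223.3,16),onz('scene0',160,351,14))
for a in [('top0',393.75,210),('top0',436,209.5),('top0',415,212.5)]: print(onz(*a,205))
print('head scene',onz('scene0',90+164/4,255+167/4,205))
E
```

```text
case [561.6  277.94   0.15]
[[-0.55 -0.76]
 [ 0.47 -1.56]
 [-0.25 -0.55]
 [-0.18 -0.4 ]
 [-1.01 -0.64]
 [-1.45 -1.55]
 [-0.04 -1.7 ]
 [-0.22  0.95]]
hinge [512.18 270.36 154.  ] [164.19 238.67] [327.63 132.33] staple [165.54 256.09] [311.87 123.03]
1.75 [525.92 272.47 230.75] [155.01 229.38] [335.12 108.76]
1.9 [537.1  274.18 227.81] [154.68 225.13] [339.11 110.94]
2.05 [547.73 275.81 223.21] [154.59 221.25] [342.84 113.64]
2.2 [557.55 277.32 217.06] [154.72 217.83] [346.21 116.78]
2.3 [563.55 278.24 212.17] [154.93 215.85] [348.2  119.08]
flacon corners [array([479.04, -14.94,  65.  ]), array([460.8 , -37.55,  65.  ]), array([429.5 , -18.02,  65.  ]), array([446.22,   6.01,  65.  ])] cap [454.72 -15.87  85.  ] c [453.89 -16.12  65.  ]
dir [ 32.06 -20.24   0.  ] -0.5631892598384535
scene corners [467.71 -35.86  65.  ] [482.69 -15.3   65.  ] [437.04 -15.6   65.  ]
lampbase [ 540.46 -377.54   16.  ] [ 553.93 -383.09   14.  ]
[ 547.14 -328.86  205.  ]
[ 542.59 -436.65  205.  ]
[ 537.74 -382.21  205.  ]
head scene [ 543.87 -380.6   205.  ]
```

The fits agree, with the hasp at about 2.25 rad. I'll raise the arm and look at the lamp and flacon with the wrist camera on the way to the showcase.

```bash
python3 - <<'E'
from h import *
dn=[np.pi,0,0.15]
print(robot.inverse_kinematics([380,-385,350],dn),robot.inverse_kinematics([586,281,300],dn))
robot.move_linear([380,-385,350],dn,speed=300)
snap('wrist','w_lamp'); print(robot.current_t(), robot.current_tcp_pos())
robot.move_gripper(0.0);print(robot.current_t())
robot.move_ptp([430,0,360],dn)
snap('wrist','w_fl'); print(robot.current_t())
robot.move_ptp([505,266,345],dn)
snap('wrist','w_case'); snap('scene','s_case');print(robot.current_t())
E
```

```text
[-9.98219453e-01  1.88949020e-01  1.31060731e+00 -4.44089210e-16
  1.64203633e+00  4.22576873e-01] [ 2.75804234e-01  4.09181062e-01  1.12630428e+00 -4.44089210e-16
  1.60610731e+00  1.69660056e+00]
1.3333 [ 378.94449077 -385.34079024  349.04794512]
2.7833
4.275
5.45
```

View pics/w_lamp.png

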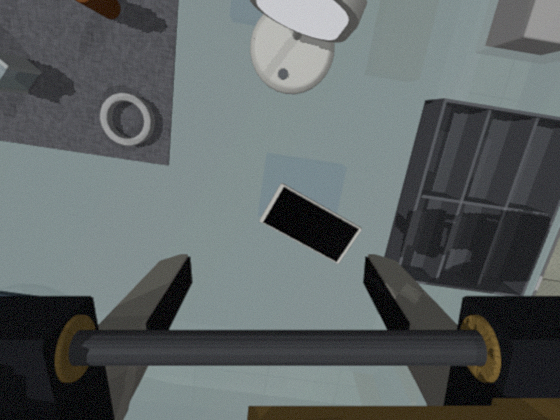

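View pics/w_fl.png

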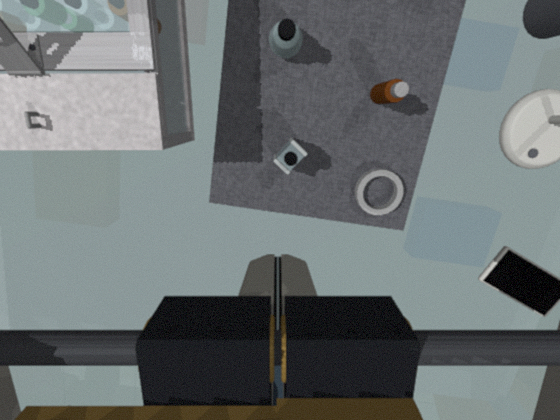

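View pics/w_case.png

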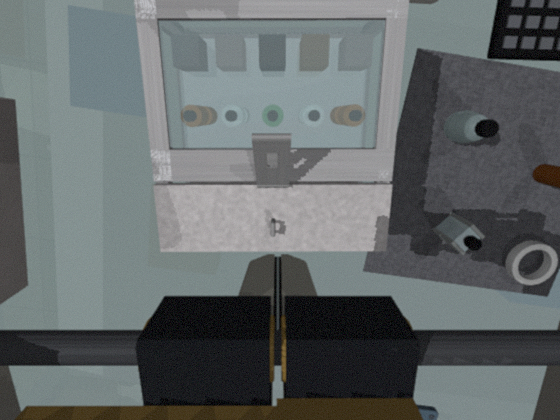

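In w_case the hasp's lip end is at (271,135), the pin at about (274,186) and the staple at about (276,226). The deck's edge is level in the picture, so the case yaw is close to 0.15. In w_fl the flacon is at about (290,157).

```bash
python3 - <<'E'
from fit import *
np.set_printoptions(precision=2,suppress=True)
for o in [[561.6,277.94,.15]]:
    c,s=np.cos(o[2]),np.sin(o[2]); P=lambda l:np.array([o[0]+c*l[0]-s*l[1],o[1]+s*l[0]+c*l[1],l[2]])
    for n,l in dict(nl=(-130,130,150),nr=(-130,-130,150),hinge=(-50,0,154),st=(-98,0,168)).items(): print(n,proj('w_case',P(l)))
    for q in (1.9,2.05,2.15,2.2,2.25,2.3): print(q,proj('w_case',P((-50-78*np.cos(q),0,154+78*np.sin(q)))))
import cv2
a=cv2.imread('pics/w_case.png')[110:260,230:320]; b=cv2.imread('pics/w_fl.png')[120:190,250:340]
a=cv2.resize(a,None,fx=4,fy=4,interpolation=2); b=cv2.resize(b,None,fx=5,fy=5,interpolation=2)
b=np.clip(b*1.5,0,255); H=np.zeros((600,810,3)); H[:600,:360]=a; H[:350,360:]=b; cv2.imwrite('pics/z5.png',H)
d=cv2.imread('pics/w_lamp.png')[0:110,230:390]; cv2.imwrite('pics/z6.png',cv2.resize(d,None,fx=5,fy=5,interpolation=2))
E
```

```text
nl [160.74 252.51]
nr [386.11 251.97]
hinge [272.96 184.68]
st [273.08 231.21]
1.9 [271.76 172.7 ]
2.05 [271.75 159.19]
2.15 [271.76 150.66]
2.2 [271.78 146.6 ]
2.25 [271.79 142.69]
2.3 [271.81 138.95][ WARN:0@0.537] global loadsave.cpp:1063 imwrite_ Unsupported depth image for selected encoder is fallbacked to CV_8U.
```

View pics/z5.png

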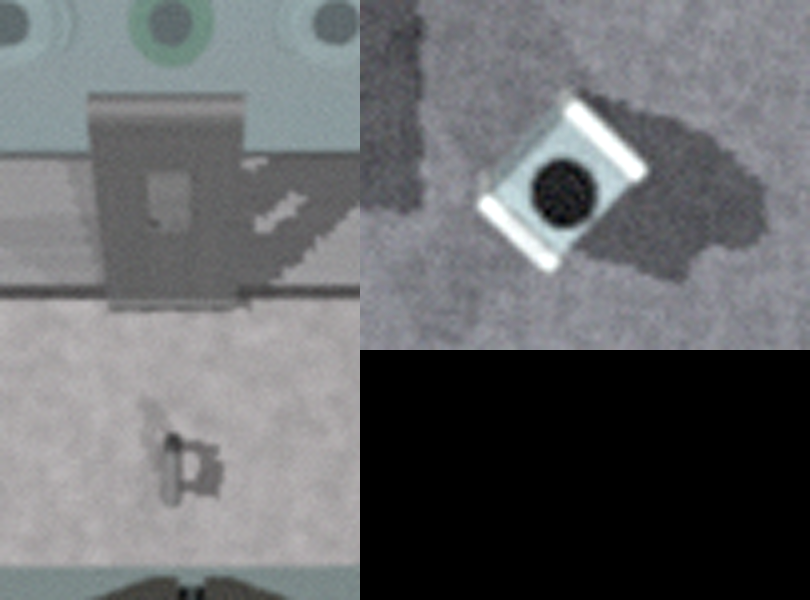

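View pics/z6.png

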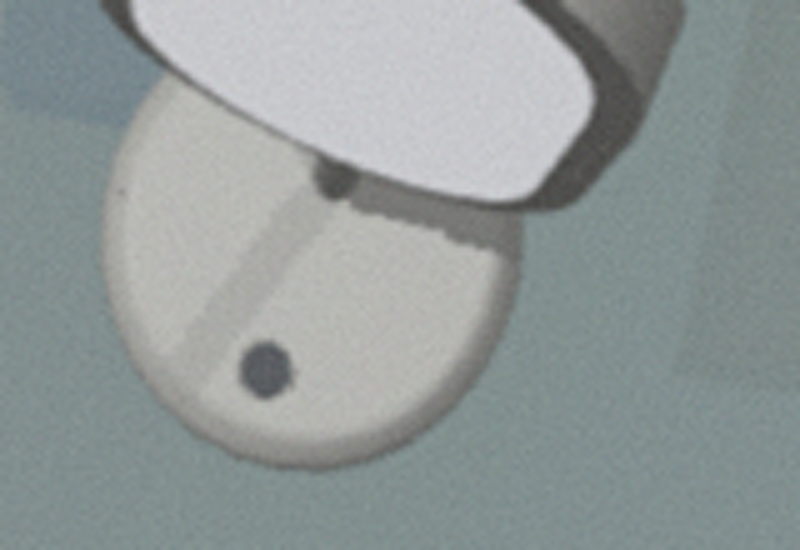

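```bash
python3 - <<'E'
from h import *
dn=[np.pi,0,0.15]; H=np.array([512.18,270.36,154.]); ex=np.array([np.cos(.15),np.sin(.15),0])
W=lambda u,z:(H-u*ex+[0,0,z]).tolist()
robot.move_ptp(W(-86,150),dn)
print(robot.move_linear(W(-86,42),speed=150,f_stop=12),robot.current_t(),robot.current_contact_force())
ok=True
for c,z,s in [(-10,42,100),(0,60,80),(23,62,80),(43,51,80),(57,35,80),(64,22,60)]:
    r=robot.move_linear(W(c-7.5,z),speed=s,f_stop=12); print(c,z,r,np.round(robot.current_contact_force(),2),robot.current_t())
    if r: break
snap('scene','s_h1'); snap('top','t_h1')
E
python3 - <<'E'
import cv2,numpy as np
a=cv2.imread('pics/s_h1.png')[80:190,270:410];b=cv2.imread('pics/t_h1.png')[160:290,100:240]
cv2.imwrite('pics/z7.png',np.hstack([cv2.resize(a,(400,314),interpolation=2),cv2.resize(b,(338,314),interpolation=2)]))
E
```

```text
False 6.8083 [1.05096611 0.43736854 0.4896064 ]
-10 42 False [ 0.38 -0.08 -0.24] 7.6417
0 60 False [ 0.53 -0.21  0.11] 8.05
23 62 False [ 0.76 -0.45  0.03] 8.4917
43 51 False [ 1.11 -0.28  0.45] 8.925
57 35 False [-0.36  0.09 -0.86] 9.3417
64 22 False [0.29 0.18 0.2 ] 9.7417
```

View pics/z7.png

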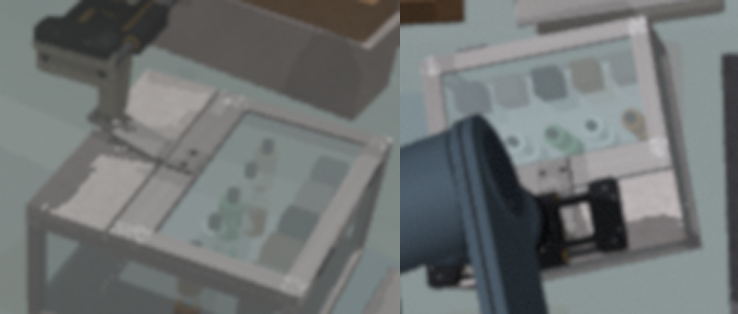

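The strap follows under the fingertips and is nearly down. Now I'll press it flat at the lip.

```bash
python3 - <<'E'
from h import *
dn=[np.pi,0,0.15]; H=np.array([512.18,270.36,154.]); ex=np.array([np.cos(.15),np.sin(.15),0])
W=lambda u,z:(H-u*ex+[0,0,z]).tolist()
print(robot.move_linear(W(64,12),speed=60,f_stop=12),robot.current_tcp_pos(),robot.current_contact_force())
print(robot.move_linear(W(68,-6),speed=30,f_stop=9),robot.current_tcp_pos(),robot.current_contact_force())
robot.sleep(.2);print(robot.current_contact_force())
robot.move_linear(W(68,60),speed=200)
robot.move_ptp(W(68,190),dn)
snap('wrist','w_h2'); snap('scene','s_h2');print(robot.current_t())
E
python3 - <<'E'
import cv2,numpy as np
a=cv2.imread('pics/s_h2.png')[80:190,270:410];b=cv2.imread('pics/w_h2.png')
cv2.imwrite('pics/z8.png',np.hstack([cv2.resize(a,(400,314),interpolation=2),cv2.resize(b,(398,314),interpolation=2)]))
E
```

```text
False [449.47063092 260.9398182  165.78044803] [ 4.89690828  1.80507937 -0.75001593]
True [448.43066047 260.8224309  154.08995526] [-1.1160499  -0.57293529  6.56518702]
[-0.63232155 -1.19069721  7.79020937]
12.025
```

View pics/z8.png

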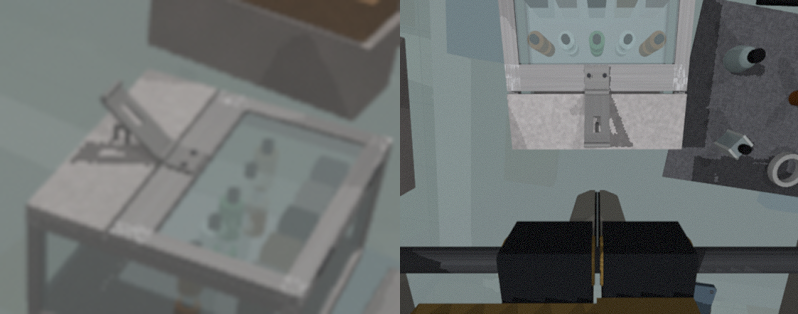

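The strap came back up to about 45–50° when the fingers were withdrawn. They may have wedged between the lip and the staple. I'll look closely before mending this.

```bash
python3 - <<'E'
from fit import *
np.set_printoptions(precision=1,suppress=True)
a=cv2.imread('pics/s_h2.png')[95:155,280:350];b=cv2.imread('pics/w_h2.png')[80:210,385:460]
cv2.imwrite('pics/z9.png',np.hstack([cv2.resize(a,(490,420),interpolation=2),cv2.resize(b,(242,420),interpolation=2)]))
o=[561.6,277.94,.15]
c,s=np.cos(o[2]),np.sin(o[2]); P=lambda l:np.array([o[0]+c*l[0]-s*l[1],o[1]+s*l[0]+c*l[1],l[2]])
for q in (0,.3,.6,.7,.8,.9,1.0,1.1): p=P((-50-78*np.cos(q),0,154+78*np.sin(q))); print(q,proj('w_h2',p),(proj('s_h2',p)-[280,95])*7)
E
```

```text
0 [277.2 199.6] [153.1 205.1]
0.3 [277.2 201.8] [163.1 157.3]
0.6 [277.2 197. ] [188.9 117.3]
0.7 [277.2 193.6] [200.8 106.4]
0.8 [277.2 189.3] [214.1  96.9]
0.9 [277.2 184. ] [228.9  89. ]
1.0 [277.2 177.9] [244.8  82.8]
1.1 [277.2 170.8] [261.9  78.4]
```

View pics/z9.png

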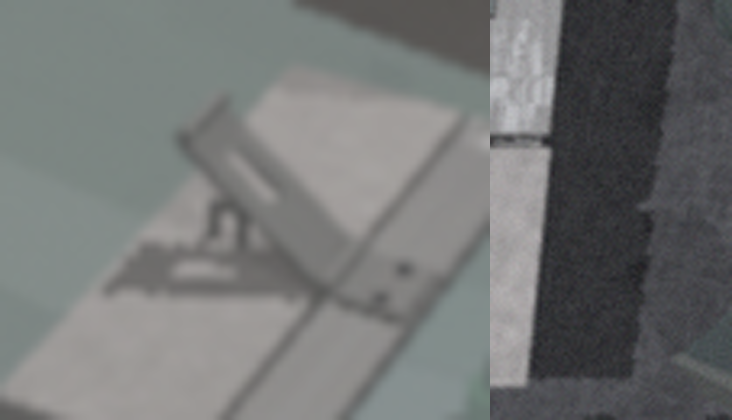

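The strap stands at about 0.65 rad, and its lip curls upward. This time I'll press on top of the lip and follow it outwards, so the fingers stay clear of the staple-to-lip gap.

```bash
python3 - <<'E'
from h import *
dn=[np.pi,0,0.15]; H=np.array([512.18,270.36,154.]); ex=np.array([np.cos(.15),np.sin(.15),0])
W=lambda u,z:(H-u*ex+[0,0,z]).tolist()
robot.move_ptp(W(64,70),dn)
for u,z,s in [(64,48,80),(70,37,60),(75,26,60),(77.5,14,50)]:
    r=robot.move_linear(W(u,z),speed=s,f_stop=12); print(u,z,r,np.round(robot.current_contact_force(),2),np.round(robot.current_tcp_pos(),1))
    if r: break
else:
    print(robot.move_linear(W(78,-6),speed=30,f_stop=9),robot.current_tcp_pos(),robot.current_contact_force())
    robot.sleep(.1)
    robot.move_linear(W(79,30),speed=80)
snap('scene','s_h3');print(robot.current_t())
E
python3 - <<'E'
import cv2,numpy as np
a=cv2.imread('pics/s_h3.png')[80:160,270:370]
cv2.imwrite('pics/z10.png',cv2.resize(a,None,fx=6,fy=6,interpolation=2))
E
```

```text
64 48 False [-0.67  0.51  0.1 ] [449.4 260.9 202.9]
70 37 False [-0.32 -0.95 -0.8 ] [442.5 259.8 190.7]
75 26 False [-0.18 -0.6   0.48] [437.5 259.  179.5]
77.5 14 False [-0.06 -0.11  0.5 ] [435.2 258.7 167.6]
True [435.70389971 258.92119777 157.61399455] [-1.63705256 -1.09221576  9.54366832]
15.2
```

View pics/z10.png

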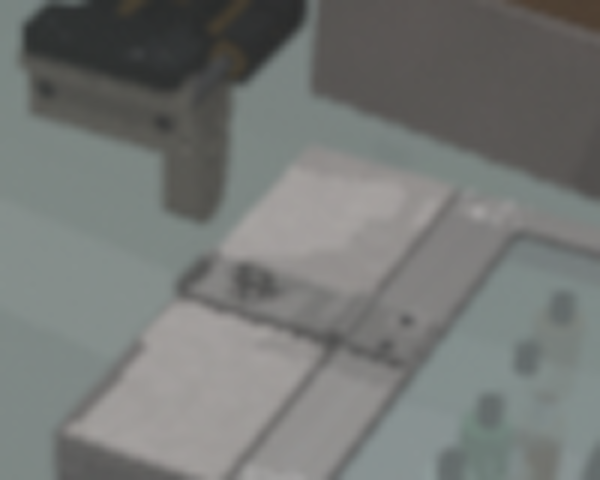

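The hasp is flat with the staple up through its slot (in the crop, the strap runs from (200,280) to (400,340)). The TCP stopped at 157.6 mm, which matches the lip's top. Now I'll work out the flacon and lamp poses.

```bash
python3 - <<'E'
from fit import *
np.set_printoptions(precision=2,suppress=True)
A=onz('w_fl',300.8,146,65);B=onz('w_fl',281.2,167.6,65); d=A-B; print(A,B,(A+B)/2,np.linalg.norm(d),np.arctan2(d[1],d[0]))
for (p,q) in [((578,95),(650,165)),((480,205),(552,272))]:
    a,b=[onz('w_fl',250+(x-360)/5,120+y/5,65) for x,y in (p,q)]; e=a-b; print('edge',np.linalg.norm(e),np.arctan2(e[1],e[0])-np.pi/2)
print('cap',onz('w_fl',290.8,158.8,85))
# lamp: base from w_lamp (z6 scale5, off 230,0)
print('base',onz('w_lamp',230+313/5,268/5,16))
lp=lambda x,y:('w_lamp',230+x/5,y/5)
# base ellipse points (rim outer)
import itertools
pts=np.array([onz(*lp(x,y),9)[:2] for x,y in [(103,220),(130,370),(200,445),(310,470),(420,435),(490,360),(520,250)]])
M=np.c_[2*pts,np.ones(len(pts))];s=np.linalg.lstsq(M,(pts**2).sum(1),rcond=None)[0];print('circle',s[:2],np.sqrt(s[2]+s[0]**2+s[1]**2))
# model project of head panel ellipse for yaw candidates onto pictures
g=[]
t=np.linspace(0,2*np.pi,80)
im=cv2.resize(cv2.imread('pics/w_lamp.png')[0:110,230:390],None,fx=5,fy=5,interpolation=2); it=cv2.resize(cv2.imread('pics/top0.png')[180:260,360:450],None,fx=6,fy=6,interpolation=2)
for yaw,col in ((3.14,(0,0,255)),(2.94,(0,255,0)),(3.34,(255,0,0))):
    for k,(pic,tag,sc,of) in enumerate(((im,'w_lamp',5,(230,0)),(it,'top0',6,(360,180)))):
        for a in t:
            y=38*np.sign(np.cos(a))*abs(np.cos(a))**1;z=61*np.sin(a)
            c=np.array([545,-380.,205])+7*np.array([np.cos(yaw),np.sin(yaw),0])+y*np.array([-np.sin(yaw),np.cos(yaw),0])+[0,0,z]
            p=(proj(tag,c)-of)*sc; cv2.circle(pic,tuple(int(v) for v in p),1,col,-1)
cv2.imwrite('pics/z11.png',im);cv2.imwrite('pics/z12.png',it)
E
```

```text
[473.79 -26.15  65.  ] [441.22  -4.51  65.  ] [457.5  -15.33  65.  ] 39.10726081761979 -0.5865991133450346
edge 27.00392795078979 -0.6055453242714764
edge 26.949155357489637 -0.6007508873463413
cap [457.31 -14.43  85.  ]
base [ 538.61 -381.72   16.  ]
circle [ 543.78 -380.08] 57.24413238792486
```

View pics/z11.png

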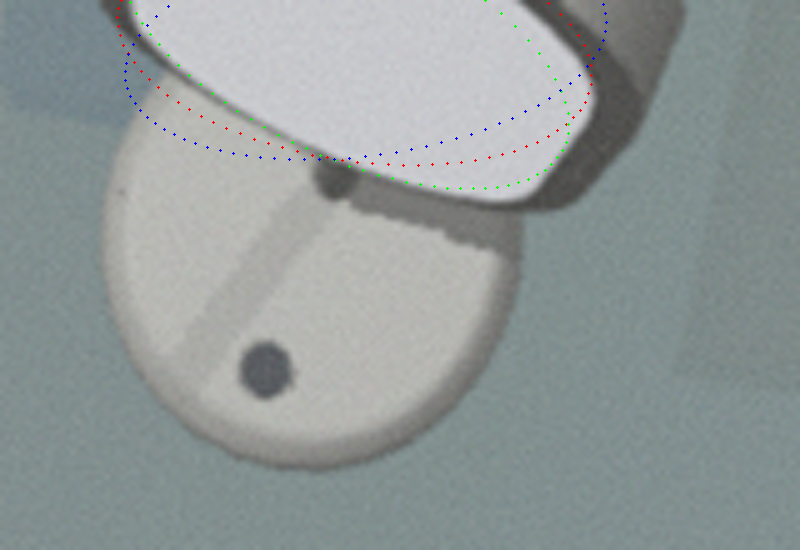

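View pics/z12.png

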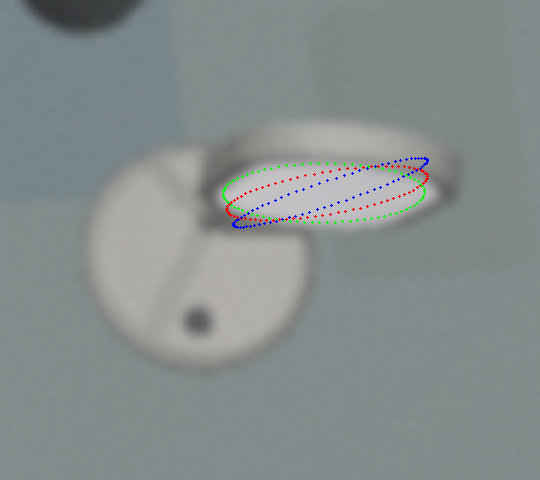

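The panel yaw is near 2.9. I'll refine it by fitting the lit-panel mask, with the base button's direction as a check.

```bash
cat > lampfit.py <<'E'
from fit import *
from scipy.optimize import minimize
np.set_printoptions(precision=3,suppress=True)
t=np.linspace(0,2*np.pi,120,endpoint=False)
def contour(x,y,yaw,n,a=38,b=61):
    c,s=np.cos(t),np.sin(t); Y=a*np.sign(c)*abs(c)**(2/n); Z=b*np.sign(s)*abs(s)**(2/n)
    return np.c_[x+7*np.cos(yaw)-np.sin(yaw)*Y, y+7*np.sin(yaw)+np.cos(yaw)*Y, 205+Z]
def mask(tag,roi,th):
    im=cv2.imread(f'pics/{tag}.png'); m=np.zeros(im.shape[:2],np.uint8); u,v,w,h=roi
    k=(im.min(2)>th).astype(np.uint8); 
    n,L,st,_=cv2.connectedComponentsWithStats(k[v:v+h,u:u+w]); j=1+np.argmax(st[1:,4]); m[v:v+h,u:u+w]=(L==j); return m
def run(views,fixed_n=None,x0=(544,-380,2.9,2.5)):
    S=4
    ms=[cv2.resize(mask(*v),None,fx=S,fy=S,interpolation=1) if 0 else cv2.resize(mask(*v)*255,None,fx=S,fy=S,interpolation=cv2.INTER_LINEAR)>127 for v in views]
    def cost(p):
        tot=0
        for v,m in zip(views,ms):
            P=contour(p[0]*10,p[1]*10,p[2],max(p[3],1.5)); q=np.array([proj(v[0],a) for a in P]); q=((q+.5)*S-.5)
            r=np.zeros(m.shape,np.uint8); cv2.fillPoly(r,[np.round(q*16).astype(np.int32)],1,shift=4); tot+=1-(r.astype(bool)&m).sum()/(r.astype(bool)|m).sum()
        return tot
    r=minimize(cost,[x0[0]/10,x0[1]/10,x0[2],x0[3]],method='Nelder-Mead',options=dict(initial_simplex=[np.array([x0[0]/10,x0[1]/10,x0[2],x0[3]])+d for d in ([0]*4,[.8,0,0,0],[0,.8,0,0],[0,0,.2,0],[0,0,0,.7])],maxiter=250))
    return r.x*[10,10,1,1],r.fun,[m.sum()/S/S for m in ms]
E
python3 - <<'E'
from lampfit import *
im=cv2.imread('pics/w_lamp.png'); print(im[10,310],im[30,270],im[60,290]); im=cv2.imread('pics/top0.png'); print(im[212,415],im[225,385])
T=('top0',(380,195,65,30),235); 
W=('w_lamp',(240,0,130,45),195)
for t_ in (205,225): 
  print('top',run([(T[0],T[1],t_)]))
print('w',run([W])); print('both',run([T[:2]+(215,),W]))
b1=onz('top0',392.8,233.5,19);b2=onz('w_lamp',283,74,19);print(b1,b2,b2-[543.8,-380,0])
for b in (b1-onz('top0',393,223.3,16),b2-[543.8,-380,19]): print(np.arctan2(b[1],b[0])%6.283)
E
```

```text
[205 198 199] [178 185 185] [181 187 184]
[193 190 191] [167 172 172]Traceback (most recent call last):
  File "<stdin>", line 6, in <module>
  File "lampfit.py", line 14, in run
    ms=[cv2.resize(mask(*v),None,fx=S,fy=S,interpolation=1) if 0 else cv2.resize(mask(*v)*255,None,fx=S,fy=S,interpolation=cv2.INTER_LINEAR)>127 for v in views]
                                                                                 ~~~~^^^^
  File "lampfit.py", line 11, in mask
    n,L,st,_=cv2.connectedComponentsWithStats(k[v:v+h,u:u+w]); j=1+np.argmax(st[1:,4]); m[v:v+h,u:u+w]=(L==j); return m
                                                                   ~~~~~~~~~^^^^^^^^^^
    return _wrapfunc(a, 'argmax', axis=axis, out=out, **kwds)
    return bound(*args, **kwds)
ValueError: attempt to get argmax of an empty sequence
```

```bash
python3 - <<'E'
from lampfit import *
T=('top0',(380,195,65,30)); W=('w_lamp',(240,0,130,45))
for a,b in ((178,191),(182,193)):
  print('top',run([T+(a,)])); print('w',run([W+(b,)])); print('both',run([T+(a,),W+(b,)]))
b1=onz('top0',392.8,233.5,19);b2=onz('w_lamp',283,74,19)
for b in (b1-onz('top0',393,223.3,16),b2-[543.8,-380,19]): print(b,np.arctan2(b[1],b[0])%6.283)
E
```

```text
top (array([ 545.966, -379.631,    2.96 ,    1.696]), np.float64(0.11736972704714643), [np.float64(230.75)])
w (array([ 546.749, -379.584,    2.91 ,    2.798]), np.float64(0.02608541196173464), [np.float64(2426.125)])
both (array([ 546.165, -380.619,    2.967,    2.   ]), np.float64(0.19326767573418047), [np.float64(230.75), np.float64(2426.125)])
top (array([ 545.789, -378.477,    2.946,    1.224]), np.float64(0.1369155257039525), [np.float64(218.75)])
w (array([ 546.778, -379.823,    2.915,    2.625]), np.float64(0.03130122950819669), [np.float64(2395.5)])
both (array([ 546.189, -380.451,    2.971,    2.009]), np.float64(0.2269440532295588), [np.float64(218.75), np.float64(2395.5)])
[-30.957   4.826   3.   ] 2.986934783562131
[-32.633   7.194   0.   ] 2.924619216678734
```

```bash
python3 - <<'E'
from h import *
H=np.array([512.18,270.36,154.]); ex=np.array([np.cos(.15),np.sin(.15),0])
robot.move_linear((H-85*ex+[0,0,110]).tolist(),speed=250)
dn=[np.pi,0,0.975]
robot.move_gripper(0.8); print(robot.current_t())
robot.move_ptp([456,-15.5,215],dn); snap('wrist','w_f2'); snap('scene','s_f2');print(robot.current_t(),robot.current_tcp_pos(),robot.current_gripper_width())
d=cv2.imread('pics/w_f2.png')
E
```

```text
16.9167
18.3 [456.18381728 -14.84646404 215.18347258] 0.7997985592404153
```

View pics/w_f2.png

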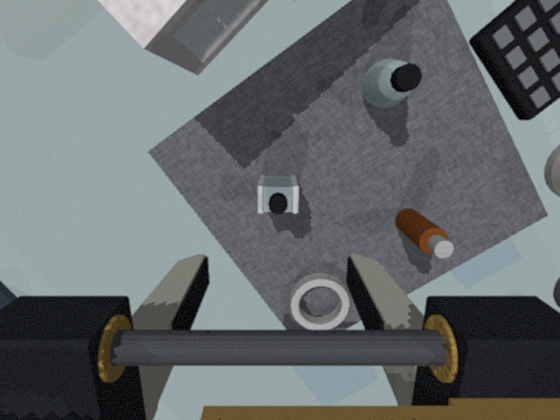

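View pics/s_f2.png

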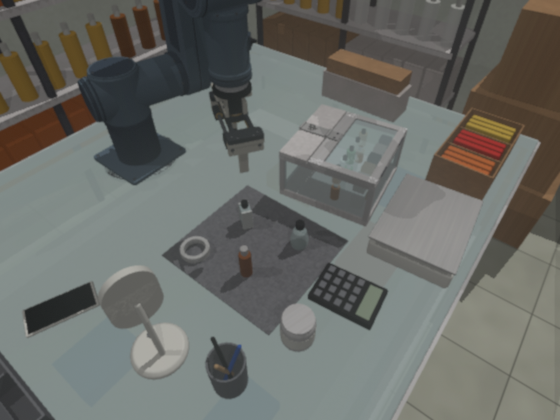

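The flacon at (278,197) is aligned with the jaws, with its frosted sides at u≈260 and 297. The hasp is still flat. I'll measure its exact position.

```bash
python3 - <<'E'
from fit import *
np.set_printoptions(precision=2,suppress=True)
x=[456.5,-15.4,-.595]
c,s=np.cos(x[2]),np.sin(x[2]);P=lambda l:np.array([x[0]+c*l[0]-s*l[1],x[1]+s*l[0]+c*l[1],l[2]])
im=cv2.resize(cv2.imread('pics/w_f2.png')[160:230,240:320],None,fx=8,fy=8,interpolation=2)
for z in (65,3):
    q=np.array([(proj('w_f2',P((a,b,z)))-[240,160]+.5)*8 for a,b in((20,14),(20,-14),(-20,-14),(-20,14))]).astype(int); cv2.polylines(im,[q],True,(0,0,255) if z>9 else (255,0,0))
q=np.array([(proj('w_f2',P((9*np.cos(a),9*np.sin(a),85)))-[240,160]+.5)*8 for a in np.linspace(0,6.28,20)]).astype(int); cv2.polylines(im,[q],True,(0,255,0))
cv2.imwrite('pics/z13.png',im)
E
```

```text
(no output)
```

View pics/z13.png

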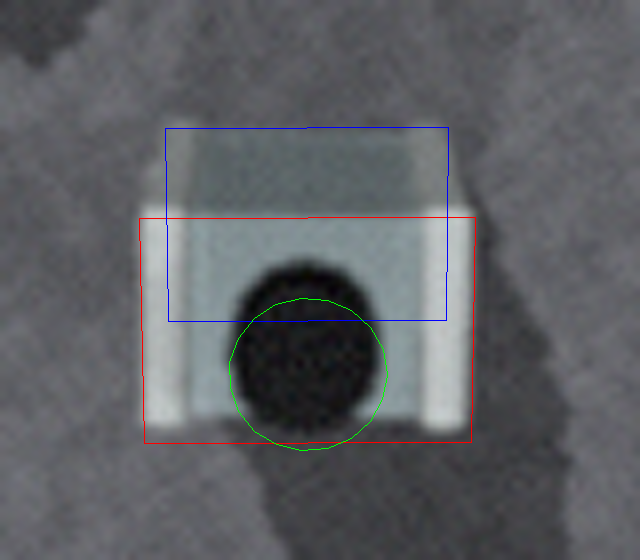

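```bash
python3 - <<'E'
from h import *
dn=[np.pi,0,0.975]
print(robot.move_linear([457.2,-14.3,120],dn,speed=200))
print(robot.move_linear([457.2,-14.3,17],dn,speed=90,f_stop=8),robot.current_tcp_pos(),robot.current_contact_force())
snap('wrist','w_f3'); 
robot.move_gripper(0.0); print(robot.current_gripper_width()*93,robot.current_contact_force(),robot.current_t())
snap('wrist','w_f4'); snap('scene','s_f4')
E
python3 - <<'E'
import cv2,numpy as np
a=cv2.imread('pics/w_f3.png');b=cv2.imread('pics/w_f4.png');c=cv2.imread('pics/s_f4.png')[130:250,180:320]
cv2.imwrite('pics/z14.png',np.hstack([cv2.resize(a[150:350,150:410],(390,300)),cv2.resize(b[150:350,150:410],(390,300))]))
cv2.imwrite('pics/z15.png',cv2.resize(c,None,fx=5,fy=5,interpolation=2))
E
```

```text
False
False [457.67986871 -14.43319343  17.48258367] [ 0.1393775  -0.39892782 -0.40392087]
39.78691207443479 [-1.06281193  0.024419    1.33627147] 20.9083
```

View pics/z14.png

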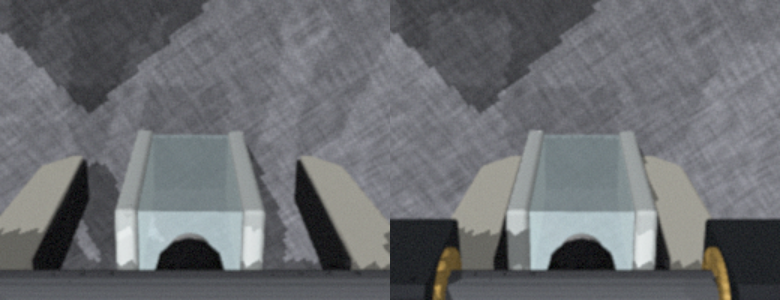

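View pics/z15.png

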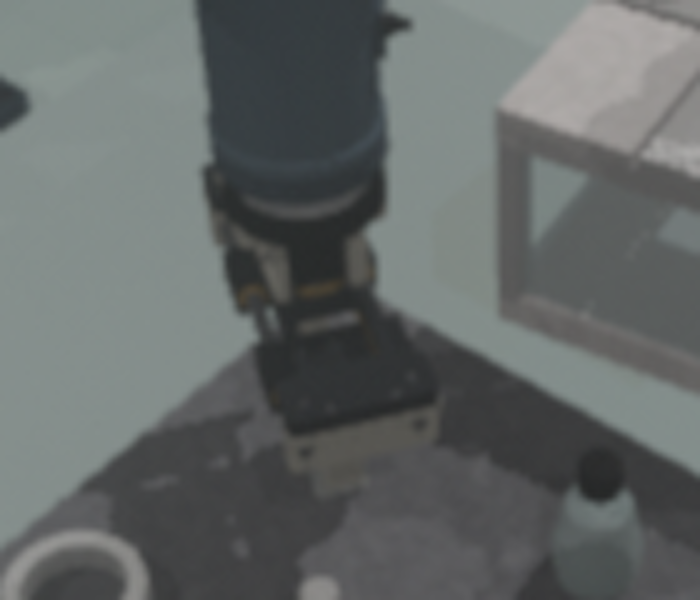

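The jaws stopped at 39.8 mm on the frosted sides. Now I'll lift it straight up and re-measure the lamp from above on the way.

```bash
python3 - <<'E'
from h import *
robot.move_linear([457.2,-14.3,60],speed=80)
robot.move_linear([457.2,-14.3,300],speed=250)
dn=[np.pi,0,-0.225]
print(robot.current_t())
robot.move_ptp([385,-343,415],dn)
robot.sleep(.2)
snap('wrist','w_l2'); print(robot.current_t(),robot.current_gripper_width()*93,robot.current_tcp_pos(),robot.current_contact_force())
E
python3 - <<'E'
import sys; sys.path.insert(0,'.')
from lampfit import *
im=cv2.imread('pics/w_l2.png'); print(im[:130,200:360].min(2).max())
E
```

```text
22.8083
24.3917 39.99668767225182 [ 385.50340483 -342.06652089  414.93493959] [-0.51147535  0.11817832 -0.71707894]
228
```

View pics/w_l2.png

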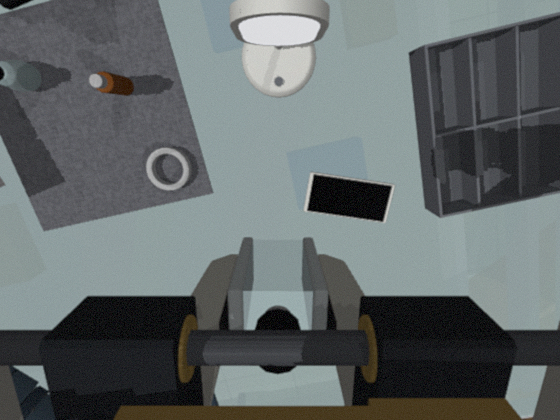

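The wrist view shows the lit panel centred at (279,28) and nearly level, so the yaw estimate is good. I'll fit it precisely.

```bash
python3 - <<'E'
from lampfit import *
W=('w_l2',(225,10,110,45))
im=cv2.imread('pics/w_l2.png'); print(im[30,280],im[60,265],im[10,280])
for th in (195,202,208): print(th,run([W+(th,)],x0=(546,-380,2.92,2.5)))
print('joint',run([W+(200,),('w_lamp',(240,0,130,45),192)],x0=(546,-380,2.92,2.5)))
print('base button',onz('w_l2',278.5,81.5,19))
# base circle hough-ish: points
g=im[30:105,235:325]; cv2.imwrite('pics/z16.png',cv2.resize(g,None,fx=7,fy=7,interpolation=2))
E
```

```text
[221 218 217] [193 202 199] [201 207 204]
195 (array([ 546.342, -380.049,    2.924,    2.71 ]), np.float64(0.029289617486338848), [np.float64(1968.75)])
202 (array([ 546.384, -379.806,    2.918,    2.665]), np.float64(0.02870978900034593), [np.float64(1953.75)])
208 (array([ 546.308, -379.946,    2.924,    2.517]), np.float64(0.03636073932441042), [np.float64(1916.75)])
joint (array([ 546.426, -380.051,    2.921,    2.614]), np.float64(0.06298384673238222), [np.float64(1959.75), np.float64(2408.375)])
base button [ 510.849 -372.209   19.   ]
```

View pics/z16.png

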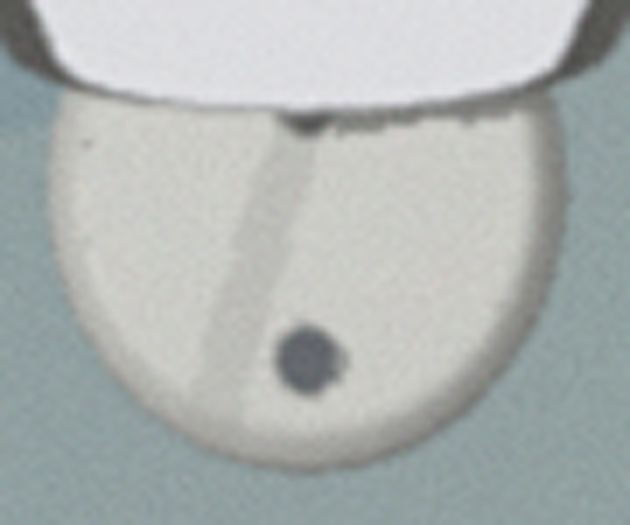

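```bash
python3 - <<'E'
from h import *
yaw=2.921; n=np.array([np.cos(yaw),np.sin(yaw),0]); L=np.array([546.2,-380,188.5])+7*n
dn=[np.pi,0,yaw-np.pi]
robot.move_linear((L+155*n).tolist(),dn,speed=150,f_stop=15)
print(robot.move_linear((L+100*n).tolist(),dn,speed=60,f_stop=10))
robot.sleep(.3)
p=np.array(robot.current_tcp_pos()); print(p,(p-L)@n,robot.current_eef_rot(),robot.current_gripper_width()*93,robot.current_contact_force(),robot.current_t())
snap('wrist','w_e');snap('scene','s_e');snap('top','t_e')
E
python3 - <<'E'
import cv2,numpy as np
a=cv2.imread('pics/w_e.png');c=cv2.imread('pics/t_e.png')
cv2.imwrite('pics/z17.png',np.hstack([cv2.resize(a,(400,300)),cv2.resize(c,(400,300))]))
E
```

```text
False
[ 441.63675552 -356.60598645  188.60949081] 100.14825825447637 [ 3.14150402e+00 -1.12123342e-04 -2.20779172e-01] 39.86694620357298 [1.14639807 0.01327716 0.1189584 ] 27.4167
```

View pics/s_e.png

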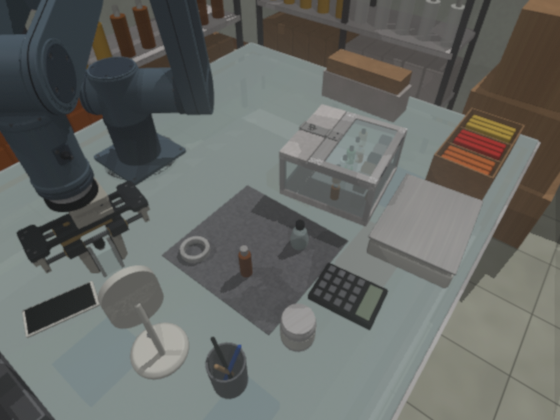

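View pics/z17.png

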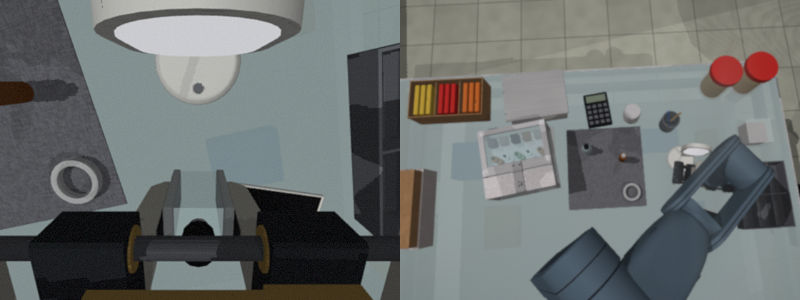

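The panel is centred in front of the flacon and level with it. The lamp hasn't moved, and the hasp still lies flat with the staple through it (scene, about (320,130)). Handing in.

```bash
python3 - <<'E'
from bench import robot
robot.hand_in(); print(robot.current_t())
E
```

```text
the job is handed in; nothing more can be done
the job is handed in; nothing more can be done
```

I closed the hasp, then picked up the flacon and held it in front of the lamp's lit panel. I handed in while still holding it there, at about 27.5 s.

- **Hasp:** The first try failed: the strap came back up to about 0.65 rad when the fingers were withdrawn, probably because they wedged between the lip and the staple. On the second try I pressed on top of the lip until it stopped at 157.6 mm, where a closed lip should be. Later pictures show it still flat with the staple through the slot.
- **Grip:** The jaws shut on the frosted sides at 39.8 mm, and the opening stayed at about 40 mm through the move. The wrist picture shows nothing of the gripper on the clear faces or the cap.
- **Final hold:** By my fit, the flacon is 100.1 mm in front of the panel, with its middle at about 205 mm height. Its broad face should be square to the panel within about 0.01 rad; the camera calibration is only good to about 2 mm.
- **Rest of the counter:** The lamp and the other items look unmoved in the last pictures.
- **Disagreements:** The first top-camera estimate of the flacon was about 4 mm off the wrist camera's, and the lamp's yaw came out at 2.95 rad against 2.92. I went mainly by the wrist camera's values. No verdict was reported at hand-in.

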